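# Free a stuck lens cell, clamp it with the slip-clutch knob and lock the jaw

## Robot

A 6-joint arm with a two-finger parallel gripper is mounted at the origin on the work surface. World frame = base frame: x ahead of the robot, y to its left, z up, the work surface at z = 0. Lengths are in m, angles in rad, forces in N, time in s.
With the tool pointing down it reaches from about 0.4 to 0.825 m from the base axis. Payload 7 kg.
Tool frame: the origin (TCP) lies between the finger pads; the fingertips stand 25 mm ahead of it and the grasp point (between the pads) lies 6 mm ahead of it (arm.tip_extent is the z of the fingertips in the tool frame, in m); z points along the fingers, x is the direction in which the jaws open and shut, and the axes are right-handed (so a half turn about z gives the same grasp; the last joint's range is limited). The gripper opens to 88 mm and grips with 3 to 60 N. Pads are 19 mm wide; open, the fingers measure 130 mm over their backs; the gripper's body (78 mm by 193 mm) begins 47 mm behind the grasp point.
Start: joints at [1.452, 0.359, 0.012, 0, -1.224, -0.288], TCP at [0.267, 0.62, 0.252] pointing down, gripper open.
Joint ranges: [-3.07, 3.07], [-1.43, 2.12], [-1.02, 1.25], [-3.03, 1.67], [-3.05, -0], [-3.03, 3.03]. Speed limits (rad/s): [2.39, 2.39, 3.01, 3.14, 3.14, 3.14].

## Interface

Orientations are given as [roll, pitch, yaw] about the fixed x, y, z axes, in that order (R = Rz(yaw) Ry(pitch) Rx(roll)).
In Python, from station import monitor, grab_frame, job_done, arm gives the robot as it stands.
- The arm moves only by the shell command python3 -m jog 'ROWS' [FORCE]. ROWS is JSON, a list that holds one entry, the list of rows, each a list of 7 numbers: the shift along the world's x, y, z in m, then the turn, a rotation vector about the world's x, y, z in rad, then the opening, from 0 (shut) to 1 (fully open). In form: [[[dx, dy, dz, ax, ay, az, claw], ...]]. A call has 1 to 20 rows; each row shifts and turns the commanded pose from where the row before left it; what a row does not reach is not made up. A row lasts 1/8 s, in which the tool goes at most 62.5 mm and 10.7 degrees, less where a joint would pass 70% of its speed; a pose out of reach is approached as far as the arm can. A call is refused whole if a number of a shift passes 0.0625 or a number of a turn 0.188, either way. A call with a gripper value outside its range is refused whole. The fingers move at their own pace and stop on an object; FORCE is the grip in N (left out, the last holds). Time passes only in rows, so rows that do not move let the fingers close. It gives the time, the measured TCP pose, the force and the opening at its end, in the units of the state.
- monitor.get_state(): the state, without advancing time (a new reading comes with each control period).
- grab_frame(name): name is "scene" or "top"; returns a dict with "pixels" (400x640x3 uint8, red, green, blue), "K" (3x3 intrinsics, pixels), "view" (4x4, takes a point from world to camera coordinates). Camera axes: x right, y down, z forward; pixel columns grow to the right and rows downward; lengths in m; the calibration is good to about 2 mm. A picture is of the moment at which its call begins. There is no depth.
- job_done(): hands the job in, once; it reports no verdict.
The state is a dict: "t": time; "q": joint angles; "qd": joint speeds; "joint_efforts": joint torques, N m; "eef_pos": TCP position; "ee_rot": TCP orientation; "force": force on the tool from outside, world axes, zero at the start; "moment": the same for the moment, N m; "width": finger opening in m.
Only numpy, scipy, OpenCV 4.12 (cv2) and the standard library are available. Lean on these libraries where they do the work, as an engineer would, in place of code of your own. Each camera call takes 0.05 s, during which the arm holds its last target.

## Task

Rock the brass-footed lens cell from side to side in its orange nest until both steel keepers have been pushed back off its foot, then lift it out and stand it upright between the two blue jaws of the clamping fixture. Turn the black knob clockwise until the jaw has closed on the cell and the slip clutch has clearly slipped (the knob's red line moves on while the red mark on the steel collar below it stands still), then swing the red-knobbed lock lever clockwise fully over to its stop. Never tip the cell over, and leave the other things on the board where they are.

Things in the scene. Friction and masses are not known exactly. Their poses are not given: they have to be found in the camera images.
- cell_mid (a point): Centre (half-way up) of the loose lens cell, about 150 g, round, upright, 66 mm tall: brass foot flange 34 mm across and 12 mm high, above it a straight aluminium barrel 26 mm across with a green glass top. z points up its axis; this point is 33 mm above its underside. Best grasped on the barrel about 13 mm above this point, so that fingertips clear the nest and jaws.
- nest: Fixed orange nest, 80 x 125 x 26 mm. Origin: centre of its underside. The cell stands at its centre on a floor 6 mm above the origin; walls hold it along the nest's x (2.5 mm play). Steel keepers at +y and -y block a straight pull. Moving or tipping the barrel 5.5 mm along y to one side, then as far to the other, pushes them back; back at the centre it lifts out. Raised 1 mm, it slides easily.
- keeper_l (a joint): Slide (m) of the keeper on the nest's +y side: 0 = its lip (6 mm thick, 2.5 mm above the flange, top 26.5 mm above the nest's origin, edge 14.5 mm from the nest's centre, 1.5 mm off the barrel) reaches 2.5 mm over the foot; grows as it is pushed out along +y, stop at 0.004. It clears the foot of a centred cell beyond 0.0025; best pushed to its stop. Friction 4 N, no spring: stays where pushed.
- keeper_r (a joint): The same on the nest's -y side, pushed out along -y.
- fixture: Clamping fixture fixed to the board: base plate 100 (x) x 250 (y) x 10 mm, origin at the centre of its underside. Along its y: fixed blue jaw, gap for the cell, moving blue jaw, grey housing (50 x 60 mm, top 50 mm above the origin, centred at y = +45 mm) with the knob on top, lock lever. The cell stands on the plate, 10 mm above the origin; jaws are 56 mm wide along x, tops at 32 mm.
- fixed_face (a point): Centre of the fixed jaw's flat clamping face, 21 mm above the fixture's origin; axes as the fixture's. The face looks to the fixture's +y.
- jaw_face (a point): Centre of the moving jaw's flat clamping face, which looks to -y, same height and axes. The gap between the two faces starts at about 43 to 46 mm; the moving jaw shuts towards -y by 6 mm per radian of knob, slides the 34 mm wide foot of the cell along and stops when it is pinched.
- knob_grip (a point): Middle of the black knurled knob, on its upright axis: round, 32 mm across, 30 mm tall (15 mm above and below). Clockwise from above shuts the jaw. Grip it at any yaw, turn, let go, grip again; it stays where left. The drive takes 0.04 N m, the clutch slips at 0.09 N m. 1.5 to 2.1 rad of turning from the start pinches the cell; after that the clutch slips.
- clutch (a joint): Slip of the clutch, rad: angle of the knob relative to the steel collar (44 mm across, 10 mm below the knob) that drives the jaw; 0 at the start (red marks on knob and collar agree). It stays 0 while the knob drives the jaw and grows as the clutch slips clockwise; a clear slip is more than 0.3.
- lock (a joint): Lock lever, rad: 0 unlocked (its arm points to the fixture's -x), grows clockwise seen from above to its stop at 1.5 (arm points nearly to +y); fully over is beyond 1.25. Friction of 0.12 N m, about 2.2 N at the red knob; stays where it is left.
- lock_knob (a point): Middle of the lock lever's red upright knob, a post 14 mm across and 26 mm tall (13 mm above and below this point), 55 mm from the lever's pivot. Open space for a finger beside it.
- lock_pivot (a point): On the lever's upright pivot axis, at the height of point lock_knob.
- puffer_mid (a point): Green dust blower 52 mm across, 95 mm tall; 30 mm above its underside. Leave it alone.
- offcut_mid (a point): Aluminium extrusion offcut 32 x 100 x 32 mm, its centre. Leave it alone.
- spool_mid (a point): Blue spool 52 mm across, 26 mm tall, its centre. Leave it alone.
- jar_mid (a point): Amber jar 44 mm across, 55 mm tall, its centre. Leave it alone.
- screw_tray_mid (a point): Clear divided screw tray 90 x 120 x 22 mm, its centre. Leave it alone.
- post_mid (a point): Short steel post on a 34 mm foot, 58 mm tall, its middle. Leave it alone.
Things that resemble listed ones, but are neither listed nor needed, are in the scene too. What is shaped like the part that bears cell_mid but brown or pink is not meant.

How it is judged:
By the outcome, as a careful person would: the job done as asked, in the order asked, and still so for the second after the job is handed in, with the robot touching nothing.
It also fails if it takes over 72 s, if anything falls off the work surface, if the arm or the gripper's body presses on something with over 40 N, if the wrist force passes 120 N, or if a joint passes its speed limit or range.

## Working session

There is one attempt and no reset: what is moved stays moved. The work goes in short steps, Python scripts to look and compute and a shell command to move; the robot and the scene stay as the last step left them, time stands still between calls to the robot, and variables do not carry over. Pictures are saved under pics/ and viewed, and the job is handed in when it is done.

```bash
ls; mkdir -p pics; python3 - <<'E'
from station import monitor, grab_frame, arm
import cv2
for n in("scene","top"):
    f=grab_frame(n); cv2.imwrite(f"pics/a_{n}.png",f["pixels"][:,:,::-1]); print(f["K"],f["view"])
print(monitor.get_state()); print(arm.tip_extent)
E
```

```text
pics
[[424.56071478   0.         319.778291  ]
 [  0.         424.56071478 195.30180994]
 [  0.           0.           1.        ]] [[ 0.78414489  0.62009738  0.02441372 -0.42070798]
 [ 0.35033969 -0.40986506 -0.84218332 -0.0975108 ]
 [-0.51222934  0.66894684 -0.53863831  1.40603148]
 [ 0.          0.          0.          1.        ]]
[[405.35484403   0.         318.88804665]
 [  0.         405.35484403 198.32526745]
 [  0.           0.           1.        ]] [[-9.19711336e-04 -9.99989164e-01  4.56354860e-03  5.99234773e-02]
 [-9.98481617e-01  6.66953150e-04 -5.50819026e-02  5.19047588e-01]
 [ 5.50782620e-02 -4.60727883e-03 -9.98471411e-01  1.05115678e+00]
 [ 0.00000000e+00  0.00000000e+00  0.00000000e+00  1.00000000e+00]]
{'t': 0.1, 'q': array([ 1.45212045e+00,  3.59303707e-01,  1.11654643e-02, -2.49172250e-04,
       -1.22409221e+00, -2.88114235e-01]), 'qd': array([ 0.00046009, -0.00130555,  0.00206249, -0.00138408,  0.00087751,
       -0.00023278]), 'joint_efforts': array([-1.65224534e-03, -5.84161556e+01,  2.93751276e+01,  7.01545089e+00,
        1.02297086e-02, -4.03085846e-05]), 'eef_pos': array([0.2669485 , 0.61955361, 0.25074104]), 'ee_rot': array([-3.14140972e+00, -1.44157271e-03, -1.97767141e+00]), 'force': array([ 0.32803129, -0.6913488 ,  0.0287206 ]), 'moment': array([ 0.04307294, -0.00465878,  0.03902708]), 'width': 0.08746112771012812}
0.025
```

View pics/a_scene.png

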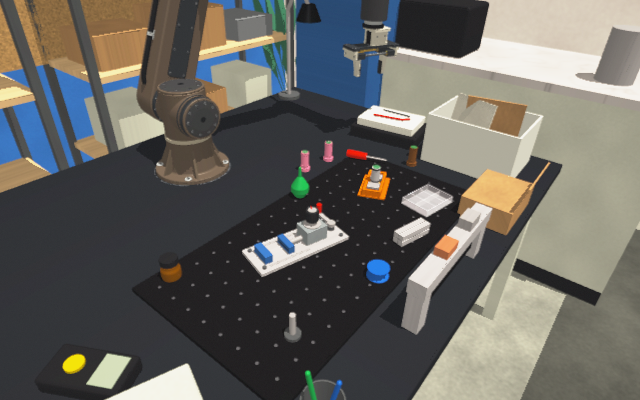

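View pics/a_top.png

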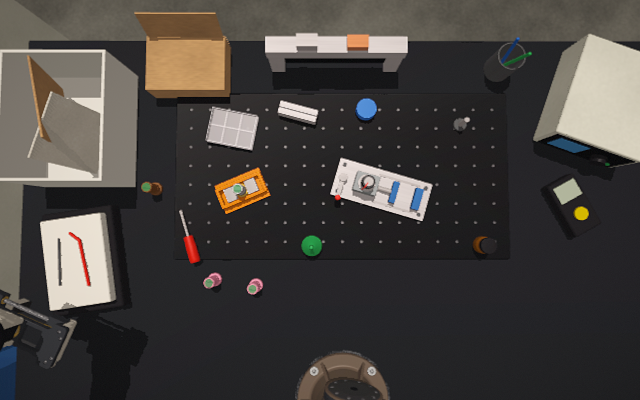

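```bash
cat > h.py <<'E'
import numpy as np, cv2
from station import monitor, grab_frame
def ray(f,u,v):
    R=f["view"][:3,:3];t=f["view"][:3,3]
    d=R.T@np.linalg.inv(f["K"])@np.array([u,v,1.]); return -R.T@t,d
def plane(f,u,v,z):
    c,d=ray(f,u,v); return c+d*(z-c[2])/d[2]
def proj(f,p):
    q=f["view"][:3,:3]@np.asarray(p,float)+f["view"][:3,3]; q=f["K"]@q; return q[:2]/q[2]
def crop(f,name,x0,y0,x1,y1,s):
    im=f["pixels"][y0:y1,x0:x1,::-1]
    cv2.imwrite(f"pics/{name}.png",cv2.resize(im,None,fx=s,fy=s,interpolation=cv2.INTER_CUBIC))
def show(name,box_t,st,box_s,ss):
    t=grab_frame("top");s=grab_frame("scene")
    crop(t,name+"_t",*box_t,st);crop(s,name+"_s",*box_s,ss);return t,s
E
python3 - <<'E'
from h import *
t=grab_frame("top");s=grab_frame("scene")
crop(t,"b_nest",205,155,285,225,8)
crop(t,"b_fix",322,150,442,225,6)
crop(s,"b_snest",345,155,405,205,10)
crop(s,"b_sfix",235,195,355,275,6)
E
```

```text
(no output)
```

View pics/b_nest.png

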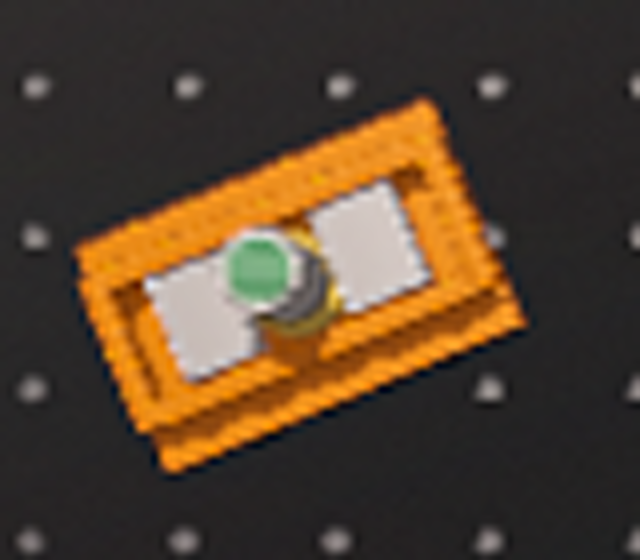

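View pics/b_fix.png

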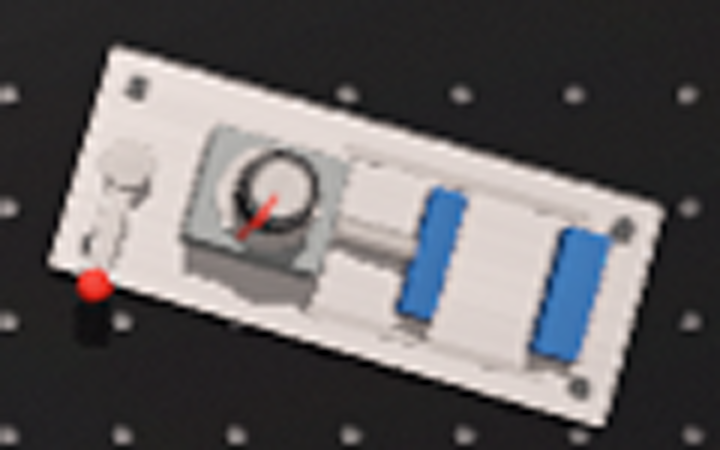

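View pics/b_snest.png

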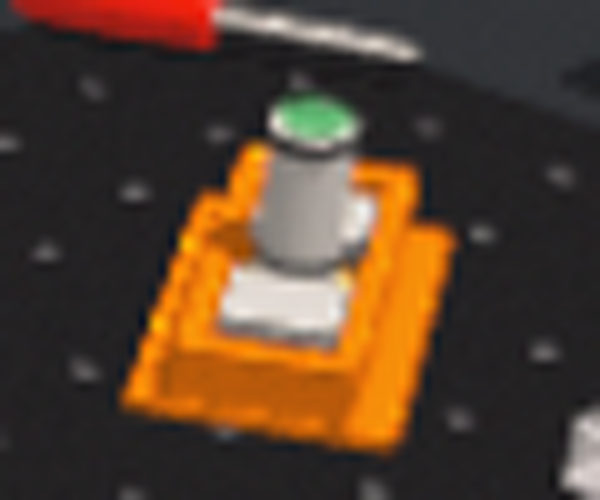

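View pics/b_sfix.png

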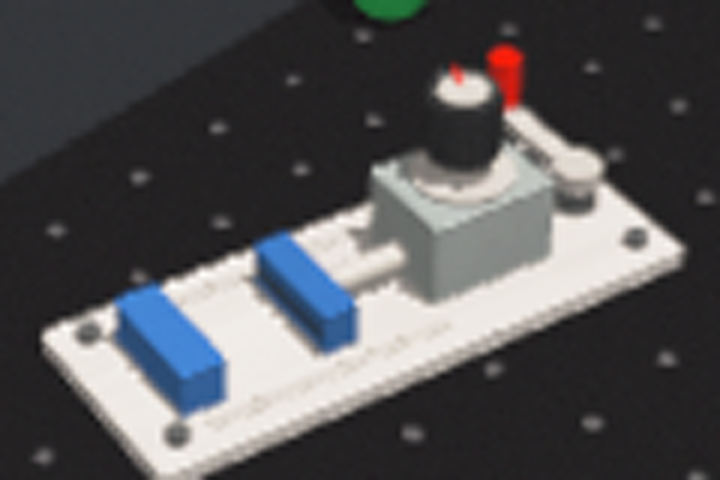

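```bash
python3 - <<'E'
from h import *
t=grab_frame("top");s=grab_frame("scene")
def hsv(f): return cv2.cvtColor(f["pixels"],cv2.COLOR_RGB2HSV)
def cents(m,amin=15):
    n,l,st,c=cv2.connectedComponentsWithStats(m.astype(np.uint8),connectivity=8)
    return [(st[i][4],c[i].round(2),st[i][:4]) for i in range(1,n) if st[i][4]>=amin]
def tri(a,b):
    (c1,d1),(c2,d2)=ray(t,*a),ray(s,*b)
    A=np.stack([d1,-d2],1);k=np.linalg.lstsq(A,c2-c1,rcond=None)[0]
    p,q=c1+k[0]*d1,c2+k[1]*d2;return (p+q)/2,np.linalg.norm(p-q)
for n,f in(("top",t),("scene",s)):
    H=hsv(f);h,S,V=H[...,0],H[...,1],H[...,2]
    print(n,"green",cents((h>45)&(h<85)&(S>60)&(V>60),8))
    print("red",cents(((h<6)|(h>174))&(S>150)&(V>100),4))
    print("blue",cents((h>100)&(h<118)&(S>130)&(V>90),40))
H=hsv(t);h,S,V=H[...,0],H[...,1],H[...,2]
# nest
m=((h>8)&(h<22)&(S>180)&(V>60));m[:, :205]=0;m[:,285:]=0;m[:150]=0;m[230:]=0
c=max(cv2.findContours(m.astype(np.uint8),0,2)[0],key=cv2.contourArea)
print("nest rect",cv2.minAreaRect(c),cv2.boxPoints(cv2.minAreaRect(c)))
m=((S<60)&(V>140));m[:, :322]=0;m[:,442:]=0;m[:150]=0;m[225:]=0
m=cv2.morphologyEx(m.astype(np.uint8),cv2.MORPH_CLOSE,np.ones((3,3)))
c=max(cv2.findContours(m,0,2)[0],key=cv2.contourArea)
hull=cv2.convexHull(c);q=cv2.approxPolyDP(hull,4,True)
r=cv2.minAreaRect(c);print("fix",r,q.reshape(-1,2))
P=np.array([plane(t,u,v,.010)[:2] for u,v in q.reshape(-1,2)]);print(P)
print([ (plane(t,u,v,.010)[:2]) for u,v in cv2.boxPoints(r)], plane(t,*r[0],.01))
E
```

```text
top green [(np.int32(114), array([517.6 ,  58.46]), array([503,  51,  29,  15], dtype=int32)), (np.int32(12), array([606.83, 163.92]), array([605, 163,   5,   3], dtype=int32)), (np.int32(45), array([145.8 , 186.62]), array([142, 183,   8,   8], dtype=int32)), (np.int32(41), array([237.  , 188.24]), array([234, 185,   7,   7], dtype=int32)), (np.int32(349), array([311.28, 245.09]), array([301, 235,  21,  21], dtype=int32)), (np.int32(43), array([208.44, 282.7 ]), array([205, 279,   8,   8], dtype=int32)), (np.int32(40), array([252.02, 288.5 ]), array([249, 285,   7,   8], dtype=int32))]
red [(np.int32(9), array([364.  , 186.67]), array([362, 185,   5,   5], dtype=int32)), (np.int32(24), array([337.33, 197.12]), array([335, 195,   6,   5], dtype=int32)), (np.int32(164), array([ 81.93, 257.13]), array([ 69, 232,  21,  54], dtype=int32)), (np.int32(289), array([191.25, 248.98]), array([183, 235,  17,  29], dtype=int32))]
blue [(np.int32(73), array([509.75,  49.59]), array([501,  37,  19,  26], dtype=int32)), (np.int32(368), array([365.72, 108.55]), array([355,  98,  22,  22], dtype=int3
[... 3056 characters left out ...]
36.03, 389.76]), array([330, 380,  13,  20], dtype=int32))]
nest rect ((241.42535400390625, 190.55084228515625), (31.02951431274414, 49.944766998291016), 67.06790161132812) [[212.38144 185.9925 ]
 [258.37894 166.53201]
 [270.46927 195.10919]
 [224.47177 214.56967]]
fix ((381.08599853515625, 188.90765380859375), (96.275146484375, 38.261749267578125), 16.389541625976562) [[340 159]
 [431 184]
 [422 220]
 [331 194]]
[[ 0.6237865   0.00337985]
 [ 0.55710251 -0.23729935]
 [ 0.4619715  -0.21202668]
 [ 0.53074119  0.02750152]]
[array([0.53159473, 0.0314437 ]), array([0.62920759, 0.00255605]), array([ 0.55673648, -0.2417079 ]), array([ 0.4597525 , -0.21164922])] [ 0.5441501  -0.10496366  0.01      ]
```

```bash
cat >> h.py <<'E'
def tri(t,s,a,b):
    (c1,d1),(c2,d2)=ray(t,*a),ray(s,*b)
    A=np.stack([d1,-d2],1);k=np.linalg.lstsq(A,c2-c1,rcond=None)[0]
    p,q=c1+k[0]*d1,c2+k[1]*d2;return ((p+q)/2).round(4),np.linalg.norm(p-q).round(4)
E
python3 - <<'E'
from h import *
t=grab_frame("top");s=grab_frame("scene")
print("cams",ray(t,0,0)[0],ray(s,0,0)[0])
print("cell tri",tri(t,s,(237,188.24),(376,165.96)),"plane t",plane(t,237,188.24,.072),"plane s",plane(s,376,165.96,.072))
# nest top ledges: crop px/8+offset
k=lambda u,v:(205+u/8-.5,155+v/8-.5)
for z,pts in((.026,[(75,250),(430,98)]),(0.026,[(145,432),(495,285)]),(0.0,[(170,472),(525,325)]),(.026,[(145,285),(388,182),(432,272),(190,380)])):
    W=[plane(t,*k(*p),z)[:2] for p in pts]; print(z,np.round(W,4)); d=W[0]-W[1];print("ang",np.arctan2(d[1],d[0]))
    print("mean",np.mean(W,0))
print("knob top z.09?",[plane(t,322+278/6-.5,150+185/6-.5,z) for z in(.08,.09,.1)])
print("knob tri",tri(t,s,(322+277/6-.5,150+186/6-.5),(235+464/6-.5,195+88/6-.5)))
print("red tri",tri(t,s,(337.3,196.8),(318.8,203.2)))
print("pivot tri",tri(t,s,(322+130/6-.5,150+158/6-.5),(235+577/6-.5,195+160/6-.5)))
f=lambda u,v:(322+u/6-.5,150+v/6-.5)
for z,pts in((.032,[(432,190),(466,197),(430,322),(400,312)]),(.032,[(565,230),(610,237),(577,360),(535,350)]),(.01,[(112,45),(664,208),(604,426),(50,265)]),(.05,[(215,125),(350,160),(320,277),(183,240)])):
    W=np.array([plane(t,*f(*p),z)[:2] for p in pts]);print(z,W.round(4),W.mean(0).round(4))
    print([ (np.linalg.norm(W[i]-W[i-1]).round(4),np.arctan2(*(W[i]-W[i-1])[::-1]).round(3)) for i in range(4)])
E
```

```text
cams [0.4604187  0.06441962 1.07786665] [ 1.08426849 -0.71964666  0.6854915 ]
cell tri (array([0.5401, 0.2607, 0.0852]), np.float64(0.0)) plane t [0.54115466 0.26336062 0.072     ] plane s [0.5281131  0.28233754 0.072     ]
0.026 [[0.5514 0.3326]
 [0.601  0.2177]]
ang 1.9785935420362455
mean [0.5762027 0.2751283]
0.026 [[0.4922 0.3092]
 [0.5399 0.1961]]
ang 1.9700250664741679
mean [0.51603994 0.25262495]
0.0 [[0.4797 0.3068]
 [0.5285 0.1893]]
ang 1.9645691822682407
mean [0.50409584 0.24802121]
0.026 [[0.54   0.3097]
 [0.5735 0.2311]
 [0.5441 0.2166]
 [0.509  0.2948]]
ang 1.9744269035319113
mean [0.54166772 0.26305526]
knob top z.09? [array([ 0.55994264, -0.06126389,  0.08      ]), array([ 0.55894527, -0.06000437,  0.09      ]), array([ 0.5579479 , -0.05874484,  0.1       ])]
knob tri (array([ 0.5563, -0.0584,  0.1043]), np.float64(0.0021))
red tri (array([0.5199, 0.0139, 0.0692]), np.float64(0.0002))
pivot tri (array([ 0.5742, -0.0031,  0.0461]), np.float64(0.0019))
0.032 [[ 0.5625 -0.1339]
 [ 0.5595 -0.1485]
 [ 0.5055 -0.1324]
 [ 0.5098 -0.1195]] [ 0.5343 -0.1336]
[(np.float64(0.054
[... 245 characters left out ...]
37]
[(np.float64(0.0536), np.float64(-0.258)), (np.float64(0.0196), np.float64(-1.726)), (np.float64(0.0552), np.float64(2.866)), (np.float64(0.0186), np.float64(1.336))]
0.01 [[ 0.6291  0.0029]
 [ 0.5567 -0.2404]
 [ 0.4607 -0.2124]
 [ 0.5316  0.0306]] [ 0.5445 -0.1048]
[(np.float64(0.1014), np.float64(-0.276)), (np.float64(0.2539), np.float64(-1.86)), (np.float64(0.1), np.float64(2.858)), (np.float64(0.2532), np.float64(1.287))]
0.05 [[ 0.5886 -0.0384]
 [ 0.5736 -0.0957]
 [ 0.5238 -0.0826]
 [ 0.5395 -0.0246]] [ 0.5564 -0.0603]
[(np.float64(0.0509), np.float64(-0.276)), (np.float64(0.0592), np.float64(-1.826)), (np.float64(0.0515), np.float64(2.883)), (np.float64(0.0601), np.float64(1.306))]
```

```bash
python3 - <<'E'
from h import *
t=grab_frame("top");s=grab_frame("scene")
f=lambda u,v:(322+u/6-.5,150+v/6-.5)
g=lambda u,v:(235+u/6-.5,195+v/6-.5)
n=lambda u,v:(205+u/8-.5,155+v/8-.5)
m=lambda u,v:(345+u/10-.5,155+v/10-.5)
print("plate corners",tri(t,s,f(604,426),g(42,335)),tri(t,s,f(112,45),g(686,250)),tri(t,s,f(664,208),g(165,475)))
print("screws",tri(t,s,f(624,230),g(177,434)),tri(t,s,f(578,387),g(89,333)),tri(t,s,f(138,88),g(635,238)))
print("jaw corners",tri(t,s,f(565,230),g(185,385)),tri(t,s,f(610,237),g(185,385)),tri(t,s,f(430,322),g(255,243)))
print("nest low corner",tri(t,s,n(170,472),m(0,0)))
for z in(.0,.01,.012,.014):
    print(z,proj(t,[.5,.2,z]))
# board corner top view bottom-right & right
crop(t,"c_bt",480,225,530,275,10);crop(s,"c_bs",120,270,170,310,10);crop(t,"c_bt2",480,80,530,130,10)
E
```

```text
plate corners (array([ 0.4611, -0.2092,  0.0211]), np.float64(0.0011)) (array([0.6273, 0.0034, 0.0206]), np.float64(0.0004)) (array([ 0.5563, -0.2362,  0.0222]), np.float64(0.002))
screws (array([ 0.546 , -0.2185,  0.0243]), np.float64(0.0007)) (array([ 0.4775, -0.198 ,  0.0237]), np.float64(0.0003)) (array([ 0.6081, -0.0075,  0.0238]), np.float64(0.0001))
jaw corners (array([ 0.5399, -0.1966,  0.03  ]), np.float64(0.0147)) (array([ 0.5417, -0.2085,  0.0395]), np.float64(0.0003)) (array([ 0.505 , -0.1304,  0.0426]), np.float64(0.0))
nest low corner (array([0.4557, 0.2665, 0.0962]), np.float64(0.0574))
0.0 [266.03262484 205.82483724]
0.01 [265.55570725 205.68586222]
0.012 [265.45925143 205.65775475]
0.014 [265.36243348 205.62954175]
```

View pics/c_bs.png

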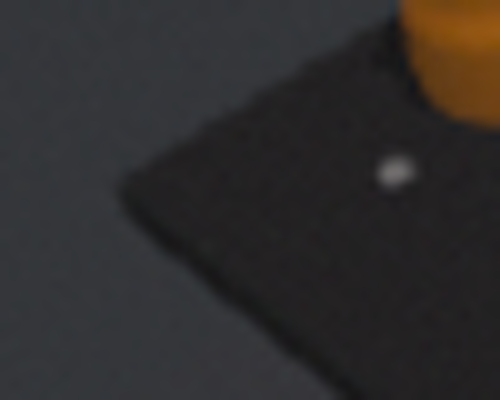

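View pics/c_bt.png

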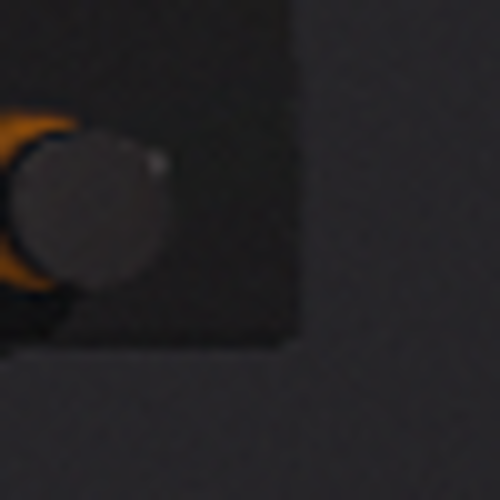

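```bash
python3 - <<'E'
from h import *
t=grab_frame("top");s=grab_frame("scene")
f=lambda u,v:(322+u/6-.5,150+v/6-.5)
k=lambda u,v:(205+u/8-.5,155+v/8-.5)
r=lambda *a:np.round(a,4)
print("cell",plane(t,237,188.24,.084),plane(s,376,165.96,.084))
W=np.array([plane(t,*k(*p),.0385)[:2] for p in[(145,285),(388,182),(432,272),(190,380)]]);print("keepers",W.round(4),W.mean(0))
W=np.array([plane(t,*k(*p),.038)[:2] for p in[(75,250),(430,98),(495,285),(145,432)]]);print("nest top",W.round(4),W.mean(0))
W=np.array([plane(t,*k(*p),.012)[:2] for p in[(170,472),(525,325)]]);print("nest low edge",W.round(4),W.mean(0))
P=np.array([plane(t,*f(*p),.022)[:2] for p in[(112,45),(664,208),(604,426),(50,265)]])
C=P.mean(0);e=(P[0]+P[3]-P[1]-P[2]);yaw=np.arctan2(e[1],e[0])-np.pi/2
print("fix",P.round(4),C,yaw,[np.linalg.norm(P[i]-P[i-1]) for i in range(4)])
X=np.array([np.cos(yaw),np.sin(yaw)]);Y=np.array([-X[1],X[0]])
L=lambda p:np.array([(p[:2]-C)@X,(p[:2]-C)@Y])
for nm,p in(("knobtop",plane(t,*f(278,185),.102)),("red",plane(t,337.33,196.9,.069)),("pivot",plane(t,*f(130,160),.058)),
 ("mv faceA",plane(t,*f(466,197),.044)),("mv faceB",plane(t,*f(430,322),.044)),("mv backA",plane(t,*f(432,190),.044)),("fx faceA",plane(t,*f(565,230),.044)),("fx faceB",plane(t,*f(535,350),.044)),("fx back",plane(t,*f(610,237),.044)),("house",np.mean([plane(t,*f(*q),.062) for q in[(215,125),(350,160),(320,277),(183,240)]],0))):
    print(nm,p.round(4),L(p).round(4))
E
```

```text
cell [0.54019148 0.26098725 0.084     ] [0.5389916  0.26273856 0.084     ]
keepers [[0.539  0.3068]
 [0.5722 0.2291]
 [0.5431 0.2148]
 [0.5085 0.292 ]] [0.54070219 0.26069475]
nest top [[0.5503 0.3295]
 [0.5994 0.2159]
 [0.539  0.1946]
 [0.4918 0.3064]] [0.5451436  0.26160116]
nest low edge [[0.4795 0.3041]
 [0.5277 0.1879]] [0.50360958 0.24597716]
fix [[ 0.6272  0.0036]
 [ 0.5556 -0.237 ]
 [ 0.4607 -0.2093]
 [ 0.5308  0.031 ]] [ 0.54357261 -0.10293137] -0.286815885459879 [np.float64(0.10021517051816224), np.float64(0.2510130485321158), np.float64(0.09886098170622543), np.float64(0.250331865065729)]
knobtop [ 0.5577 -0.0585  0.102 ] [0.001  0.0466]
red [0.5196 0.0138 0.069 ] [-0.056   0.1052]
pivot [ 0.5727 -0.0017  0.058 ] [-0.0007  0.1053]
mv faceA [ 0.5584 -0.1461  0.044 ] [ 0.0264 -0.0372]
mv faceB [ 0.5049 -0.1301  0.044 ] [-0.0294 -0.037 ]
mv backA [ 0.5614 -0.1316  0.044 ] [ 0.0252 -0.0225]
fx faceA [ 0.5442 -0.1882  0.044 ] [ 0.0247 -0.0816]
fx faceB [ 0.493  -0.1747  0.044 ] [-0.0282 -0.0832]
fx back [ 0.5412 -0.2074  0.044 ] [ 0.0273 -0.1009]
house [ 0.5552 -0.0589  0.062 ] [-0.0013  0.0456]
```

```bash
python3 -m jog '[[[0.0228,-0.0299,0,0,0,0.067,1],[0.0228,-0.0299,0,0,0,0.067,1],[0.0228,-0.0299,0,0,0,0.067,1],[0.0228,-0.0299,0,0,0,0.067,1],[0.0228,-0.0299,0,0,0,0.067,1],[0.0228,-0.0299,0,0,0,0.067,1],[0.0228,-0.0299,0,0,0,0.067,1],[0.0228,-0.0299,0,0,0,0.067,1],[0.0228,-0.0299,0,0,0,0.067,1],[0.0228,-0.0299,0,0,0,0.067,1],[0.0228,-0.0299,0,0,0,0.067,1],[0.0228,-0.0299,0,0,0,0.071,1],[0,0,-0.03,0,0,0,1],[0,0,-0.03,0,0,0,1],[0,0,-0.03,0,0,0,1],[0,0,0,0,0,0,1],[0,0,0,0,0,0,1]]]' 20; python3 -c "
from h import *
s=monitor.get_state();print(s['q'],s['eef_pos'],s['ee_rot'],s['force'])
show('d',(180,130,310,240),5,(330,80,430,210),5)"
```

```text
t: 2.72
eef_pos: [0.5413, 0.2615, 0.1628]
ee_rot: [-3.14, -0.0, -1.169]
force: [-0.3, -0.2, 1.3]
width: 0.0876
[ 7.75072694e-01  3.08746301e-01 -2.76837240e-01  6.20806184e-04
 -9.83948441e-01  1.19702381e+00] [0.54130311 0.26149487 0.16278694] [-3.14022678e+00 -2.00345439e-05 -1.16915272e+00] [-0.34378434 -0.18134752  1.28197952]
```

View pics/d_s.png

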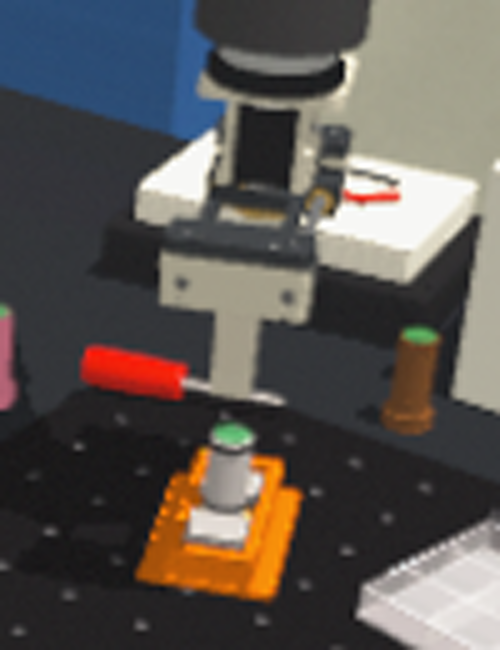

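View pics/d_t.png

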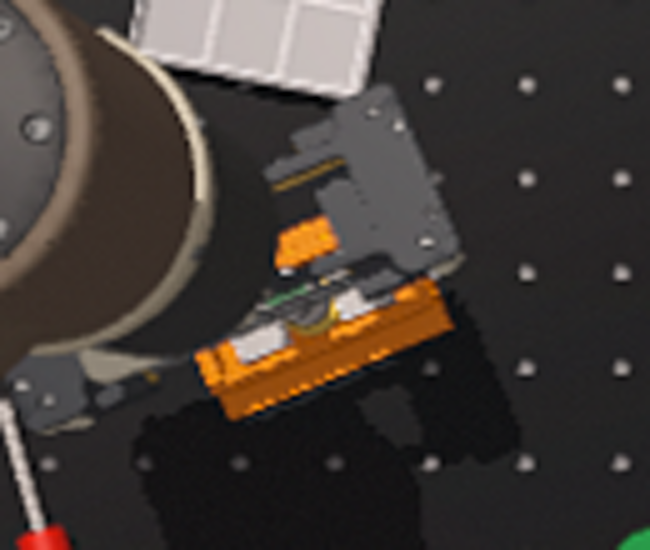

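```bash
python3 -m jog '[[[-0.001,-0.0005,-0.025,0,0,0,1],[0,0,-0.025,0,0,0,0.7],[0,0,-0.025,0,0,0,0.6],[0,0,-0.017,0,0,0,0.5],[0,0,0,0,0,0,0.4],[0,0,0,0,0,0,0.3],[0,0,0,0,0,0,0.2],[0,0,0,0,0,0,0.1],[0,0,0,0,0,0,0.1],[0,0,0,0,0,0,0.1]]]' 20
```

```text
t: 4.08
eef_pos: [0.5401, 0.261, 0.0704]
ee_rot: [-3.14, 0.0, -1.169]
force: [-2.7, 0.2, 6.6]
width: 0.0254
```

```bash
python3 -m jog '[[[0,0,0.001,0,0,0,0.1],[0,0,0,0,0,0,0.1]]]' 30;  python3 -m jog '[[[-0.0008,0.0018,0,0,0,0,0.1],[-0.0008,0.0018,0,0,0,0,0.1],[-0.0004,0.001,0,0,0,0,0.1],[0,0,0,0,0,0,0.1]]]'; python3 -m jog '[[[-0.0004,0.0009,0,0,0,0,0.1],[0,0,0,0,0,0,0.1]]]'
```

```text
t: 4.32
eef_pos: [0.5395, 0.2606, 0.0704]
ee_rot: [3.141, 0.0, -1.17]
force: [-0.6, 1.0, 1.1]
width: 0.0255
t: 4.82
eef_pos: [0.5376, 0.2647, 0.0704]
ee_rot: [3.141, -0.001, -1.17]
force: [0.8, -3.6, 0.6]
width: 0.0252
t: 5.08
eef_pos: [0.5372, 0.2659, 0.0704]
ee_rot: [3.141, -0.0, -1.17]
force: [2.3, -3.9, -1.3]
width: 0.0255
```

```bash
python3 -m jog '[[[-0.0004,0.0009,0,0,0,0,0.1],[0,0,0,0,0,0,0.1]]]'; python3 -m jog '[[[-0.0004,0.0009,0,0,0,0,0.1],[0,0,0,0,0,0,0.1]]]'
```

```text
t: 5.32
eef_pos: [0.5367, 0.267, 0.0704]
ee_rot: [3.141, -0.0, -1.17]
force: [1.4, -4.0, -1.2]
width: 0.0256
t: 5.58
eef_pos: [0.5365, 0.2675, 0.0704]
ee_rot: [3.141, -0.001, -1.17]
force: [2.1, -4.6, -1.5]
width: 0.0253
```

```bash
python3 -m jog '[[[-0.0004,0.0009,0,0,0,0,0.1],[0,0,0,0,0,0,0.1]]]'; python3 -m jog '[[[-0.0004,0.0009,0,0,0,0,0.1],[0,0,0,0,0,0,0.1]]]'; python3 -c "
from h import *
show('e',(180,130,310,240),5,(345,130,415,200),8)"
```

```text
t: 5.82
eef_pos: [0.5363, 0.2677, 0.0705]
ee_rot: [3.141, -0.001, -1.17]
force: [4.8, -9.4, -2.3]
width: 0.0255
t: 6.08
eef_pos: [0.5362, 0.2679, 0.0705]
ee_rot: [3.14, -0.002, -1.17]
force: [7.7, -12.7, -1.6]
width: 0.0255
```

View pics/e_s.png

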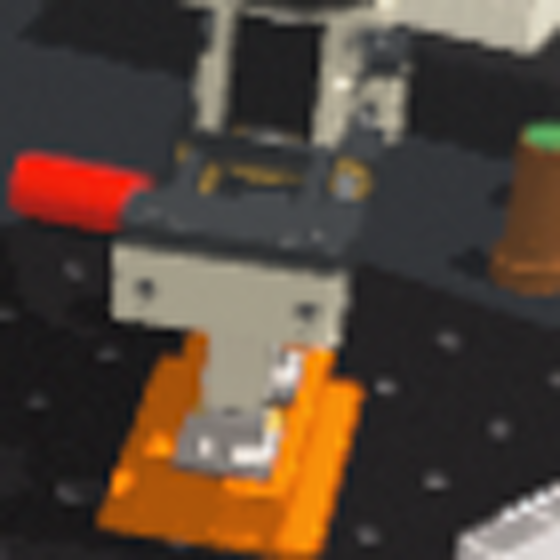

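View pics/e_t.png

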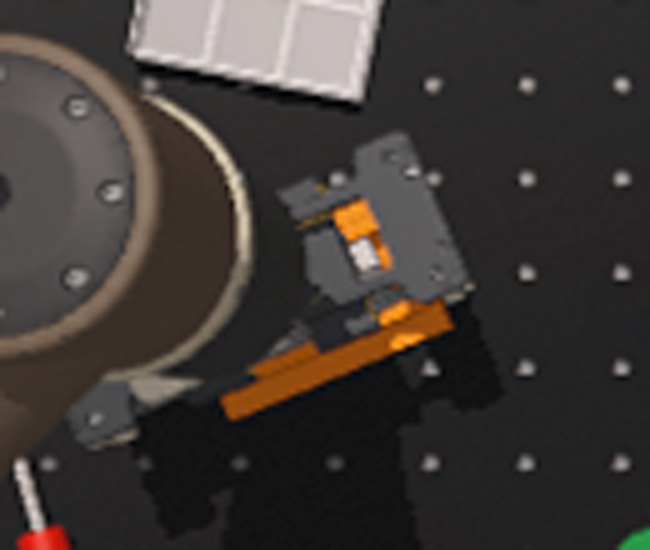

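```bash
python3 -m jog '[[[0.0008,-0.0018,0,0,0,0,0.1],[0.0008,-0.0018,0,0,0,0,0.1],[0.0008,-0.0018,0,0,0,0,0.1],[0.0008,-0.0018,0,0,0,0,0.1],[0.0008,-0.0018,0,0,0,0,0.1],[0.0004,-0.0009,0,0,0,0,0.1],[0,0,0,0,0,0,0.1]]]'; python3 -m jog '[[[0.0004,-0.0009,0,0,0,0,0.1],[0,0,0,0,0,0,0.1]]]';python3 -m jog '[[[0.0004,-0.0009,0,0,0,0,0.1],[0,0,0,0,0,0,0.1]]]';python3 -m jog '[[[0.0004,-0.0009,0,0,0,0,0.1],[0,0,0,0,0,0,0.1]]]'
```

```text
t: 7.05
eef_pos: [0.54, 0.2602, 0.0706]
ee_rot: [-3.141, 0.001, -1.17]
force: [-2.2, 3.5, -2.0]
width: 0.0259
t: 7.3
eef_pos: [0.5405, 0.2591, 0.0706]
ee_rot: [-3.141, 0.0, -1.169]
force: [-1.5, 3.3, -1.0]
width: 0.0257
t: 7.55
eef_pos: [0.541, 0.258, 0.0706]
ee_rot: [-3.141, 0.0, -1.17]
force: [-1.1, 3.6, -1.6]
width: 0.025
t: 7.8
eef_pos: [0.5414, 0.257, 0.0706]
ee_rot: [-3.141, -0.0, -1.17]
force: [-2.3, 3.2, -2.4]
width: 0.0254
```

```bash
python3 -m jog '[[[0.0004,-0.0009,0,0,0,0,0.1],[0,0,0,0,0,0,0.1]]]';python3 -m jog '[[[0.0004,-0.0009,0,0,0,0,0.1],[0,0,0,0,0,0,0.1]]]';python3 -m jog '[[[0.0004,-0.0009,0,0,0,0,0.1],[0,0,0,0,0,0,0.1]]]'
```

```text
t: 8.05
eef_pos: [0.5415, 0.2567, 0.0706]
ee_rot: [-3.141, 0.001, -1.17]
force: [-4.0, 6.5, -1.3]
width: 0.0253
t: 8.3
eef_pos: [0.5417, 0.2565, 0.0706]
ee_rot: [-3.141, 0.002, -1.17]
force: [-6.3, 9.3, -1.2]
width: 0.0254
t: 8.55
eef_pos: [0.5418, 0.2563, 0.0706]
ee_rot: [-3.141, 0.003, -1.17]
force: [-9.0, 11.8, -2.0]
width: 0.0256
```

```bash
python3 -m jog '[[[-0.0012,0.0025,0,0,0,0,0.1],[-0.0012,0.0025,0,0,0,0,0.1],[-0.0008,0.002,0,0,0,0,0.1],[0,0,0,0,0,0,0.1],[0,0,0,0,0,0,0.1]]]'
```

```text
t: 9.18
eef_pos: [0.5393, 0.2611, 0.0705]
ee_rot: [3.141, -0.0, -1.17]
force: [-0.3, 1.0, -1.4]
width: 0.0255
```

```bash
python3 -m jog '[[[-0.0003,0.001,0,0,0,0,0.1],[0,0,0.003,0,0,0,0.1],[0,0,0.002,0,0,0,0.1],[0,0,0,0,0,0,0.1]]]'; python3 -m jog '[[[0,0,0.003,0,0,0,0.1],[0,0,0,0,0,0,0.1]]]'
```

```text
t: 9.68
eef_pos: [0.5391, 0.2625, 0.0759]
ee_rot: [-3.141, 0.0, -1.17]
force: [-0.0, 0.3, -1.0]
width: 0.0252
t: 9.93
eef_pos: [0.5391, 0.2625, 0.0789]
ee_rot: [-3.141, 0.0, -1.17]
force: [-0.1, -1.1, -1.6]
width: 0.0253
```

```bash
python3 -m jog '[[[0,0,0.015,0,0,0,0.1],[0,0,0.03,0,0,0,0.1],[0,0,0.03,0,0,0,0.1],[0,0,0.03,0,0,0,0.1],[0,0,0.01,0,0,0,0.1],[0,0,0,0,0,0,0.1]]]'; python3 -c "
from h import *
show('f',(180,130,310,240),5,(345,110,425,200),7)"
```

```text
t: 10.68
eef_pos: [0.539, 0.2625, 0.1941]
ee_rot: [-3.14, 0.001, -1.17]
force: [0.3, -0.0, -2.2]
width: 0.0253
```

View pics/f_s.png

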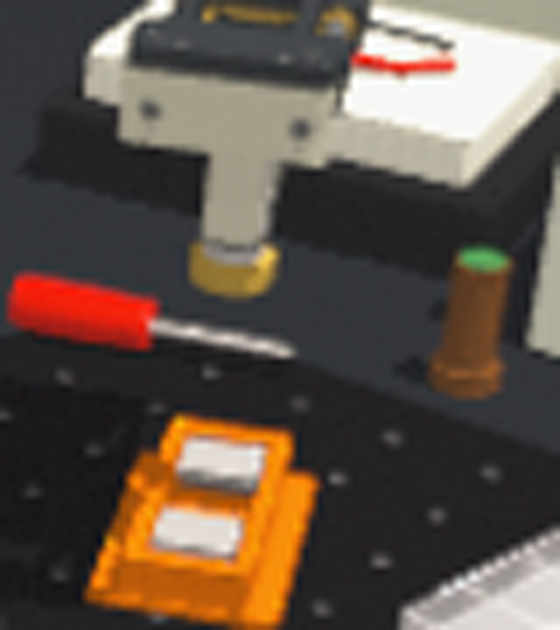

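```bash
python3 -m jog '[[[-0.0011,-0.0352,0,0,0,0.0736,0.1],[-0.0011,-0.0352,0,0,0,0.0736,0.1],[-0.0011,-0.0352,0,0,0,0.0736,0.1],[-0.0011,-0.0352,0,0,0,0.0736,0.1],[-0.0011,-0.0352,0,0,0,0.0736,0.1],[-0.0011,-0.0352,0,0,0,0.0736,0.1],[-0.0011,-0.0352,0,0,0,0.0736,0.1],[-0.0011,-0.0352,0,0,0,0.0736,0.1],[-0.0011,-0.0352,0,0,0,0.0736,0.1],[-0.0011,-0.0352,0,0,0,0.0736,0.1],[-0.0011,-0.0352,0,0,0,0.0736,0.1],[-0.0011,-0.0352,0,0,0,0.0736,0.1],[0,0,-0.02,0,0,0,0.1],[0,0,-0.02,0,0,0,0.1],[0,0,-0.02,0,0,0,0.1],[0,0,-0.01,0,0,0,0.1],[0,0,0,0,0,0,0.1]]]'; python3 -c "
from h import *
s=monitor.get_state();print(s['q'])
show('g',(322,130,452,240),5,(225,165,345,275),6)"
```

```text
t: 12.9
eef_pos: [0.5251, -0.16, 0.1224]
ee_rot: [3.141, 0.002, -0.286]
force: [0.4, -0.4, -1.6]
width: 0.0254
[ 6.11277647e-02  2.75616385e-01 -4.34476700e-01 -5.58706388e-05
 -8.63312759e-01  2.79413374e+00]
```

View pics/g_s.png

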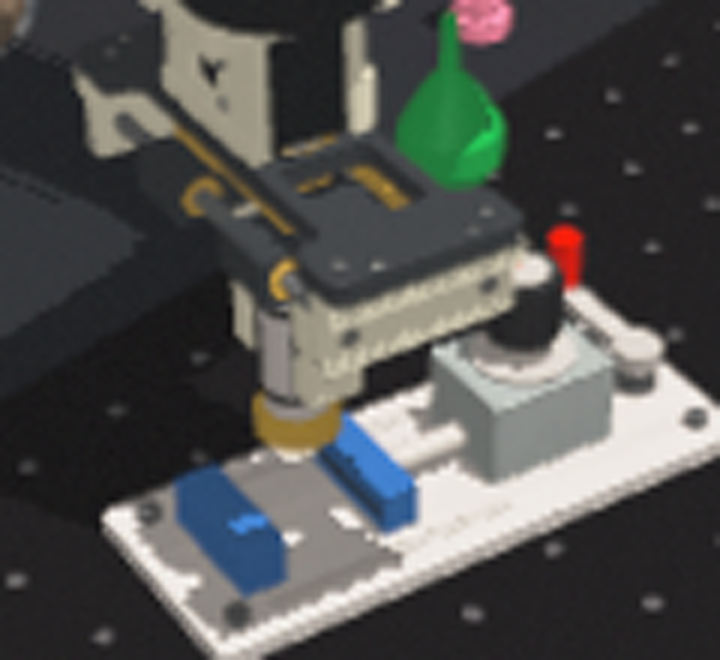

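View pics/g_t.png

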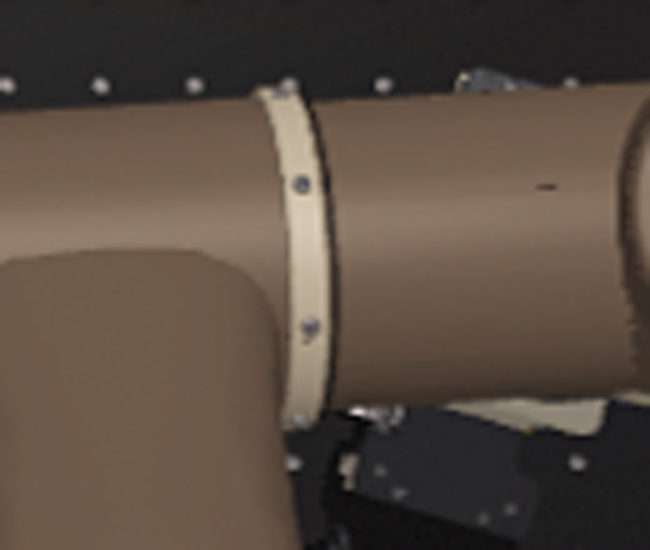

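```bash
python3 - <<'E'
from h import *
s=grab_frame("scene")
g=lambda u,v:(235+u/6-.5,195+v/6-.5)
e=lambda u,v:(225+u/6-.5,165+v/6-.5)
C=np.array([.5436,-.1029]);yaw=-.287
X=np.array([np.cos(yaw),np.sin(yaw)]);Y=np.array([-X[1],X[0]])
L=lambda p:(p[:2].round(4),((p[:2]-C)@X).round(4),((p[:2]-C)@Y).round(4))
for p in[(160,287),(224,362),(257,245),(325,322)]: print("jaw",L(plane(s,*g(*p),.044)))
print("foot top-center?",L(plane(s,*e(297,402),.082)),L(plane(s,*e(297,420),.076)))
E
```

```text
jaw (array([ 0.4969, -0.1765]), np.float64(-0.0239), np.float64(-0.0838))
jaw (array([ 0.5477, -0.193 ]), np.float64(0.0294), np.float64(-0.0852))
jaw (array([ 0.5078, -0.1321]), np.float64(-0.0261), np.float64(-0.0381))
jaw (array([ 0.5613, -0.1505]), np.float64(0.0305), np.float64(-0.0407))
foot top-center? (array([ 0.5262, -0.1614]), np.float64(-0.0001), np.float64(-0.061)) (array([ 0.5285, -0.1641]), np.float64(0.0029), np.float64(-0.063))
```

```bash
python3 -m jog '[[[0.0005,-0.001,-0.015,0,0,0,0.1],[0,0,-0.015,0,0,0,0.1],[0,0,-0.012,0,0,0,0.1],[0,0,-0.003,0,0,0,0.1],[0,0,0,0,0,0,0.1]]]'; python3 -m jog '[[[0,0,-0.0015,0,0,0,0.1],[0,0,0,0,0,0,0.1]]]';  python3 -m jog '[[[0,0,-0.0015,0,0,0,0.1],[0,0,0,0,0,0,0.1]]]'
```

```text
t: 13.68
eef_pos: [0.5262, -0.1611, 0.0782]
ee_rot: [3.141, 0.001, -0.286]
force: [0.1, -0.1, -2.0]
width: 0.0257
t: 13.92
eef_pos: [0.5265, -0.161, 0.0773]
ee_rot: [-3.141, -0.001, -0.286]
force: [0.3, -0.9, -2.4]
width: 0.0253
t: 14.18
eef_pos: [0.5262, -0.161, 0.0756]
ee_rot: [-3.142, -0.0, -0.286]
force: [-0.7, -0.1, -2.2]
width: 0.0258
```

```bash
python3 -m jog '[[[0,0,-0.001,0,0,0,0.1],[0,0,0,0,0,0,0.1]]]';  python3 -m jog '[[[0,0,-0.001,0,0,0,0.1],[0,0,0,0,0,0,0.1]]]'
```

```text
t: 14.42
eef_pos: [0.5262, -0.161, 0.0745]
ee_rot: [3.142, 0.0, -0.286]
force: [-0.5, -0.1, -2.1]
width: 0.0255
t: 14.68
eef_pos: [0.5263, -0.1611, 0.0744]
ee_rot: [3.141, -0.0, -0.286]
force: [-3.2, 1.2, 7.3]
width: 0.0255
```

```bash
python3 -m jog '[[[0,0,0.0005,0,0,0,0.1],[0,0,0,0,0,0,0.3],[0,0,0,0,0,0,0.4],[0,0,0,0,0,0,0.55],[0,0,0,0,0,0,0.6],[0,0,0,0,0,0,0.6],[0,0,0.015,0,0,0,0.6],[0,0,0.03,0,0,0,0.6],[0,0,0.03,0,0,0,0.6],[0,0,0.03,0,0,0,0.6],[0,0,0,0,0,0,0.6]]]'; python3 -c "
from h import *
show('i',(322,130,452,240),5,(225,165,345,275),6)"
```

```text
t: 16.05
eef_pos: [0.528, -0.1612, 0.1828]
ee_rot: [-3.14, -0.006, -0.286]
force: [-0.1, 0.3, 0.1]
width: 0.0523
```

View pics/i_s.png

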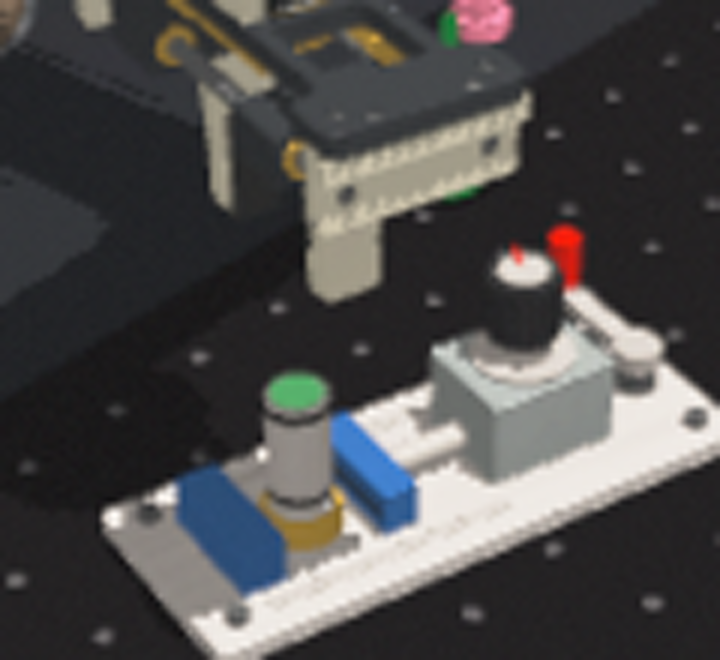

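```bash
python3 -m jog '[[[0.0071,0.0257,0,0,0,0,0.6],[0.0071,0.0257,0,0,0,0,0.6],[0.0071,0.0257,0,0,0,0,0.6],[0.0072,0.0256,0,0,0,0,0.6],[0,0,-0.02,0,0,0,0.6],[0,0,-0.02,0,0,0,0.6],[0,0,-0.008,0,0,0,0.6],[0,0,0,0,0,0,0.6]]]' 30; python3 -c "
from h import *
show('j',(322,130,452,240),5,(225,165,345,275),6)"
```

```text
t: 17.15
eef_pos: [0.5543, -0.0585, 0.1304]
ee_rot: [3.141, 0.002, -0.286]
force: [0.1, 0.0, -0.2]
width: 0.0527
```

View pics/j_s.png

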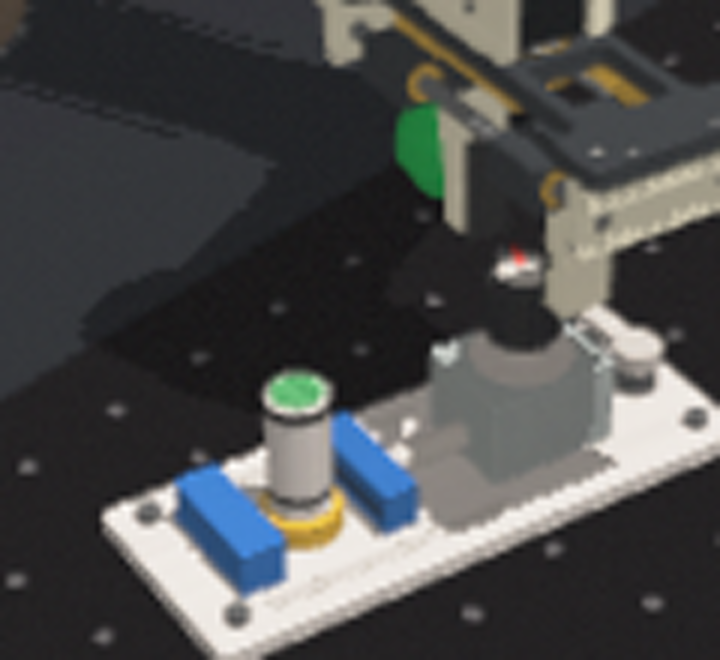

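```bash
python3 -m jog '[[[0.002,0,-0.015,0,0,0,0.6],[0,0,-0.013,0,0,0,0.6],[0,0,0,0,0,0,0.45],[0,0,0,0,0,0,0.35],[0,0,0,0,0,0,0.2],[0,0,0,0,0,0,0.2],[0,0,0,0,0,0,0.2]]]' 30; python3 -c "
from h import *
print(monitor.get_state()['q'])"
```

```text
t: 18.12
eef_pos: [0.5551, -0.0581, 0.103]
ee_rot: [3.141, 0.003, -0.287]
force: [-5.2, 2.6, 2.7]
width: 0.0316
[ 2.45757036e-01  3.12840883e-01 -4.33992090e-01 -1.38244832e-03
 -8.26516664e-01  2.60981317e+00]
```

```bash
python3 -m jog '[[[-0.0012,0.0006,0,0,0,0,0.2],[0,0,0,0,0,-0.1,0.2],[0,0,0,0,0,-0.12,0.2],[0,0,0,0,0,-0.12,0.2],[0,0,0,0,0,-0.12,0.2],[0,0,0,0,0,-0.12,0.2],[0,0,0,0,0,-0.12,0.2],[0,0,0,0,0,-0.12,0.2],[0,0,0,0,0,-0.12,0.2],[0,0,0,0,0,-0.06,0.2]]]' 30; python3 -c "
from h import *
print(monitor.get_state()['moment'])
show('k',(322,130,452,240),5,(225,165,345,275),6)"
```

```text
t: 19.38
eef_pos: [0.5555, -0.0585, 0.1031]
ee_rot: [3.141, -0.001, -1.289]
force: [1.0, -5.6, -2.4]
width: 0.0312
[-1.96071565 -0.13299953  0.08856029]
```

View pics/k_s.png

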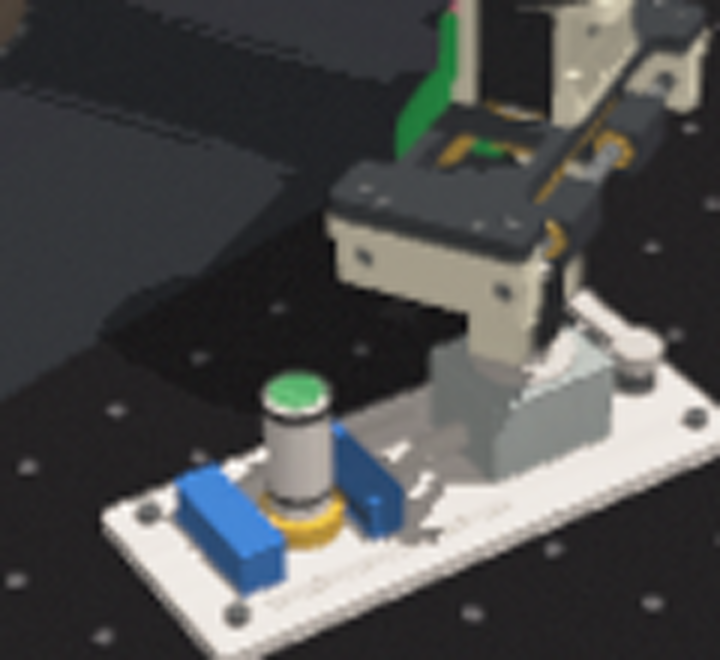

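```bash
python3 -m jog '[[[0,-0.001,0,0,0,-0.12,0.2],[0,0,0,0,0,-0.12,0.2],[0,0,0,0,0,-0.12,0.2],[0,0,0,0,0,-0.12,0.2],[0,0,0,0,0,-0.12,0.2],[0,0,0,0,0,-0.12,0.2],[0,0,0,0,0,-0.12,0.2],[0,0,0,0,0,-0.12,0.2],[0,0,0,0,0,-0.12,0.2],[0,0,0,0,0,-0.12,0.2],[0,0,0,0,0,-0.12,0.2],[0,0,0,0,0,-0.12,0.2],[0,0,0,0,0,-0.12,0.2],[0,0,0,0,0,0,0.2]]]' 30; python3 -c "
from h import *
print(monitor.get_state()['q'],monitor.get_state()['moment'])
show('l',(322,130,452,240),5,(225,165,345,275),6)"
```

```text
t: 21.22
eef_pos: [0.5549, -0.0596, 0.103]
ee_rot: [-3.141, -0.002, -2.848]
force: [-1.0, -5.1, -1.2]
width: 0.0312
[ 0.2443084   0.31197803 -0.43625123  0.00096706 -0.8240686   0.04857499] [-1.7381657   0.65840226  0.08351284]
```

View pics/l_s.png

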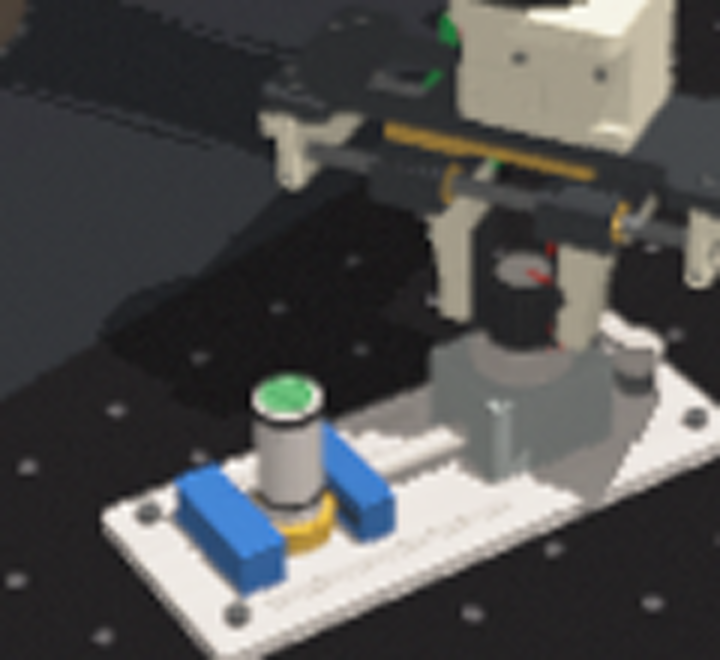

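```bash
python3 -m jog '[[[0,0,0,0,0,-0.12,0.2],[0,0,0,0,0,-0.12,0.2],[0,0,0,0,0,-0.12,0.2],[0,0,0,0,0,-0.12,0.2],[0,0,0,0,0,0,0.2],[0,0,0,0,0,0,0.35],[0,0,0,0,0,0,0.5],[0,0,0,0,0,0,0.6],[0,0,0,0,0,0,0.6],[0,0,0.02,0,0,0,0.6],[0,0,0.03,0,0,0,0.6],[0,0,0.03,0,0,0,0.6],[0.005,0.04,0.02,0,0,0,0.6],[0,0.05,0,0,0,0,0.6],[0,0,0,0,0,0,0.6]]]' 30; python3 -c "
from h import *
print(monitor.get_state()['q'],monitor.get_state()['moment'])
show('m',(322,130,452,240),5,(225,165,345,275),6)"
```

```text
t: 23.2
eef_pos: [0.561, 0.0341, 0.2036]
ee_rot: [3.14, 0.001, 2.96]
force: [-0.3, 0.3, 1.0]
width: 0.0526
[ 4.08755347e-01  2.10179467e-01 -3.10137328e-01 -2.52335375e-04
 -1.04879236e+00 -5.90148770e-01] [ 0.05627409 -0.05965546  0.0101819 ]
```

View pics/m_s.png

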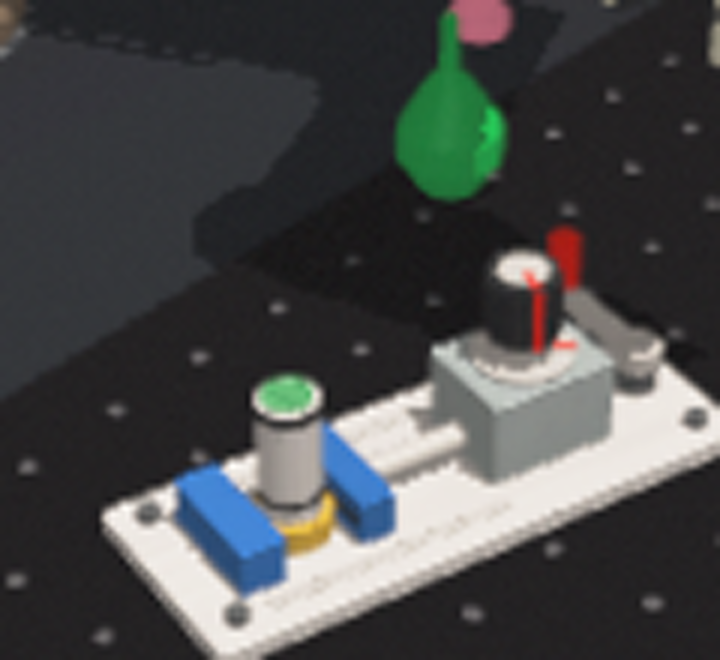

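View pics/m_t.png

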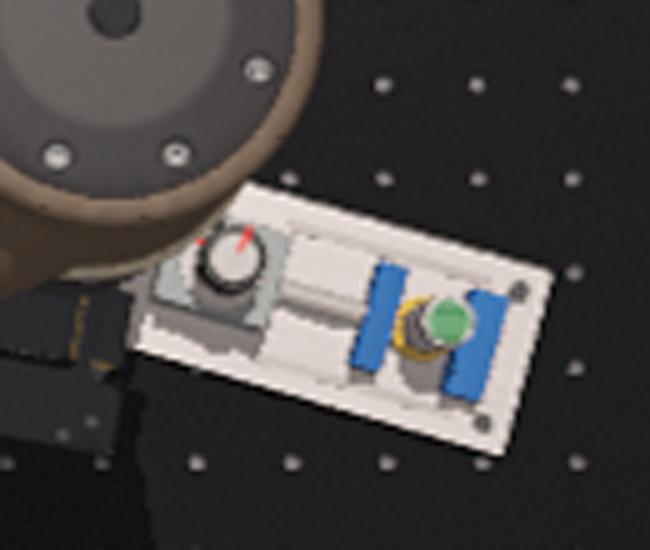

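```bash
python3 -m jog '[[[-0.0034,-0.0017,0,0,0,0.122,0.6],[-0.0034,-0.0017,0,0,0,0.122,0.5],[-0.0034,-0.0017,0,0,0,0.122,0.4],[-0.0034,-0.0017,0,0,0,0.122,0.4],[-0.0034,-0.0017,0,0,0,0.122,0.4],[-0.0034,-0.0017,0,0,0,0.122,0.4],[-0.0034,-0.0017,0,0,0,0.122,0.4],[-0.0034,-0.0017,0,0,0,0.122,0.4],[-0.0034,-0.0017,0,0,0,0.122,0.4],[-0.0034,-0.0017,0,0,0,0.122,0.4],[-0.0034,-0.0017,0,0,0,0.122,0.4],[-0.0034,-0.0017,0,0,0,0.122,0.4],[0,0,-0.03,0,0,0,0.4],[0,0,-0.03,0,0,0,0.4],[0,0,-0.025,0,0,0,0.4],[0,0,0,0,0,0,0.4],[0,0,0,0,0,0,0.4]]]' 15; python3 -c "
from h import *
print(monitor.get_state()['q'])
show('n',(300,130,430,240),5,(250,145,350,245),6)"
```

```text
t: 25.42
eef_pos: [0.5204, 0.0105, 0.1189]
ee_rot: [-3.141, 0.0, -1.863]
force: [0.4, -0.4, 0.9]
width: 0.0353
[ 3.97756368e-01  2.35679778e-01 -5.02290234e-01  4.91993658e-04
 -8.32078049e-01  8.80662533e-01]
```

View pics/n_s.png

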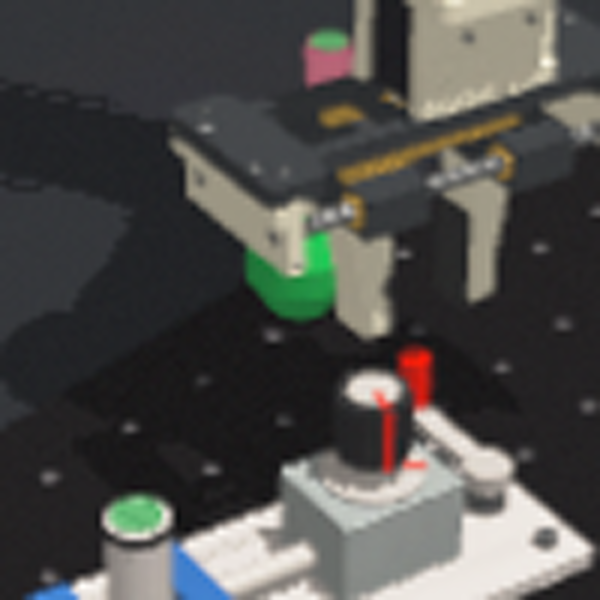

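```bash
python3 -m jog '[[[0,0.0035,-0.015,0,0,0,0.4],[0,0,-0.015,0,0,0,0.4],[0,0,-0.013,0,0,0,0.4],[0,0,0,0,0,0,0.3],[0,0,0,0,0,0,0.25],[0,0,0,0,0,0,0.22]]]' 15; python3 -c "
from h import *
show('o',(300,130,430,240),5,(250,145,350,245),6)"
```

```text
t: 26.28
eef_pos: [0.5201, 0.0145, 0.0755]
ee_rot: [-3.141, 0.0, -1.862]
force: [0.3, -0.8, 0.2]
width: 0.0199
```

View pics/o_s.png

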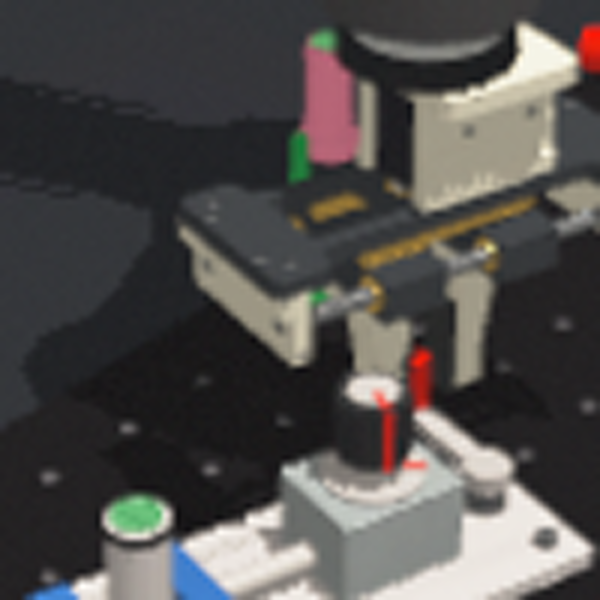

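```bash
python3 -c "
import numpy as np
th=2.855-np.arange(14)*.12
p=.055*np.c_[np.cos(th),np.sin(th)]
print(np.diff(p,axis=0).round(4)); print(np.array([.5727,-.0015])+p[[0,-1]])"
```

```text
[[ 0.0022  0.0062]
 [ 0.003   0.0059]
 [ 0.0037  0.0055]
 [ 0.0043  0.005 ]
 [ 0.0049  0.0045]
 [ 0.0054  0.0039]
 [ 0.0058  0.0032]
 [ 0.0061  0.0025]
 [ 0.0064  0.0017]
 [ 0.0065  0.0009]
 [ 0.0066  0.0002]
 [ 0.0066 -0.0006]
 [ 0.0064 -0.0014]]
[[0.5199433  0.0140477 ]
 [0.58767723 0.05142148]]
```

```bash
python3 -m jog '[[[0.0022,0.0062,0,0,0,-0.12,0.22],[0.003,0.0059,0,0,0,-0.12,0.22],[0.0037,0.0055,0,0,0,-0.12,0.22],[0.0043,0.005,0,0,0,-0.12,0.22],[0,0,0,0,0,0,0.22]]]'; python3 -m jog '[[[0.0049,0.0045,0,0,0,-0.12,0.22],[0.0054,0.0039,0,0,0,-0.12,0.22],[0.0058,0.0032,0,0,0,-0.12,0.22],[0.0061,0.0025,0,0,0,-0.12,0.22],[0.0064,0.0017,0,0,0,-0.12,0.22],[0,0,0,0,0,0,0.22]]]'; python3 -c "
from h import *
show('p',(300,130,430,240),5,(250,145,350,245),6)"
```

```text
t: 27.0
eef_pos: [0.5331, 0.0371, 0.0752]
ee_rot: [-3.142, 0.0, -2.341]
force: [-0.6, -0.1, -0.9]
width: 0.0193
t: 27.75
eef_pos: [0.5616, 0.0527, 0.0751]
ee_rot: [3.142, 0.0, -2.939]
force: [0.1, 0.6, -0.5]
width: 0.0194
```

View pics/p_s.png

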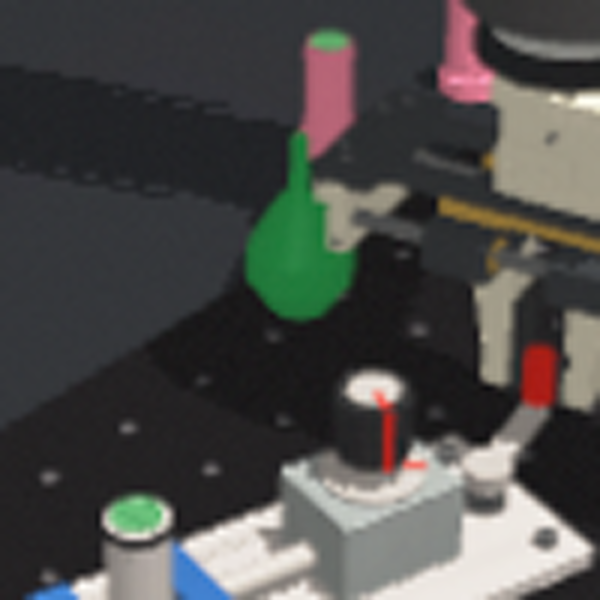

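```bash
python3 -m jog '[[[0.0065,0.0009,0,0,0,-0.12,0.22],[0.0066,0.0002,0,0,0,-0.12,0.22],[0.0066,-0.0006,0,0,0,-0.12,0.22],[0.0064,-0.0014,0,0,0,-0.12,0.22],[0,0,0,0,0,0,0.22]]]'; python3 -m jog '[[[0.003,-0.0008,0,0,0,0,0.22],[0,0,0,0,0,0,0.22]]]'; python3 -m jog '[[[0.002,-0.0006,0,0,0,0,0.22],[0,0,0,0,0,0,0.22]]]';  python3 -c "
from h import *
show('q',(300,130,430,240),5,(250,145,350,245),6)"
```

```text
t: 28.48
eef_pos: [0.5862, 0.0516, 0.0747]
ee_rot: [-3.141, -0.003, 2.862]
force: [-5.4, 1.0, 2.0]
width: 0.0193
t: 28.72
eef_pos: [0.5868, 0.0514, 0.0744]
ee_rot: [-3.14, -0.006, 2.863]
force: [-13.4, 7.4, 7.7]
width: 0.0194
t: 28.98
eef_pos: [0.5872, 0.0512, 0.0743]
ee_rot: [-3.14, -0.009, 2.863]
force: [-21.1, 12.3, 12.4]
width: 0.0192
```

View pics/q_s.png

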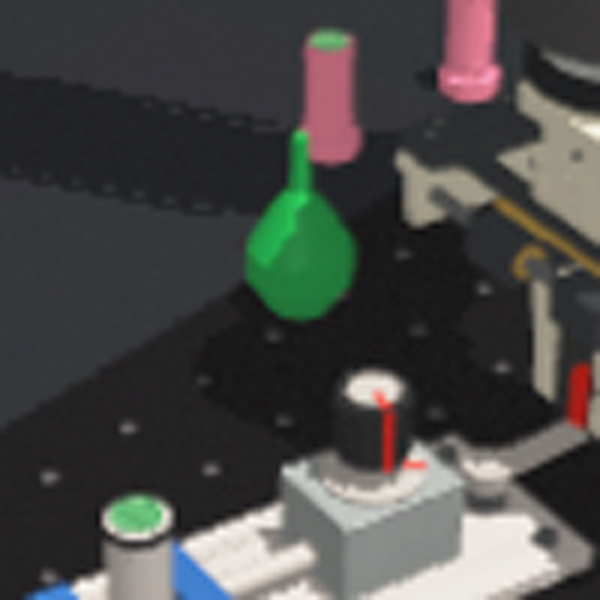

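```bash
python3 -m jog '[[[-0.005,0.0015,0,0,0,0,0.3],[0,0,0,0,0,0,0.4],[0,0,0,0,0,0,0.4],[0,0,0.03,0,0,0,0.4],[0,0,0.04,0,0,0,0.4],[0,0,0.04,0,0,0,0.4],[0,0.05,0.03,0,0,0,0.4],[0,0.05,0,0,0,0,0.4],[-0.01,0.05,0,0,0,0,0.4],[-0.01,0.05,0,0,0,0,0.4],[-0.01,0.05,0,0,0,0,0.4],[0,0,0,0,0,0,0.4],[0,0,0,0,0,0,0.4]]]'; python3 -c "
from h import *
t,s=show('r',(310,130,440,240),5,(225,165,345,275),6)
cv2.imwrite('pics/r_full.png',t['pixels'][:,:,::-1])
a=lambda u,v:(225+u/6-.5,165+v/6-.5)"
```

```text
t: 30.7
eef_pos: [0.5578, 0.3019, 0.2148]
ee_rot: [-3.141, -0.0, 2.862]
force: [0.5, -1.1, -0.1]
width: 0.0348
```

View pics/r_s.png

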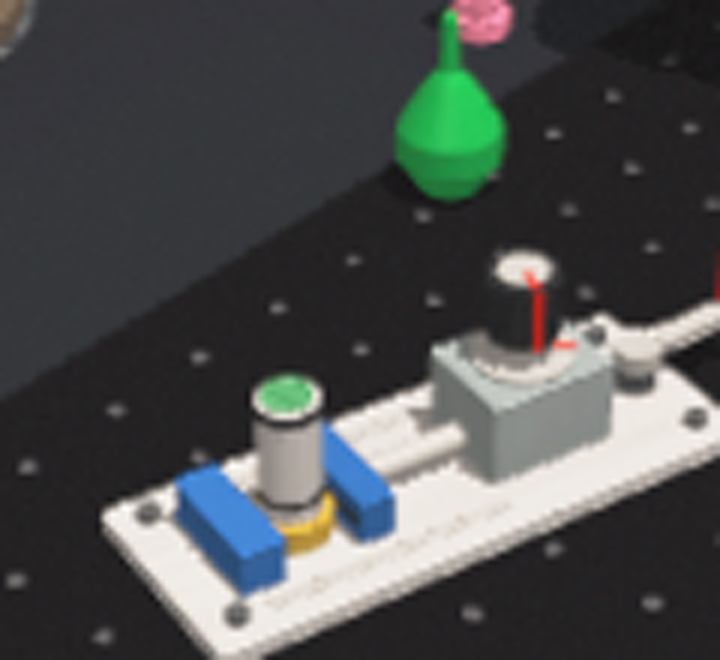

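View pics/r_t.png

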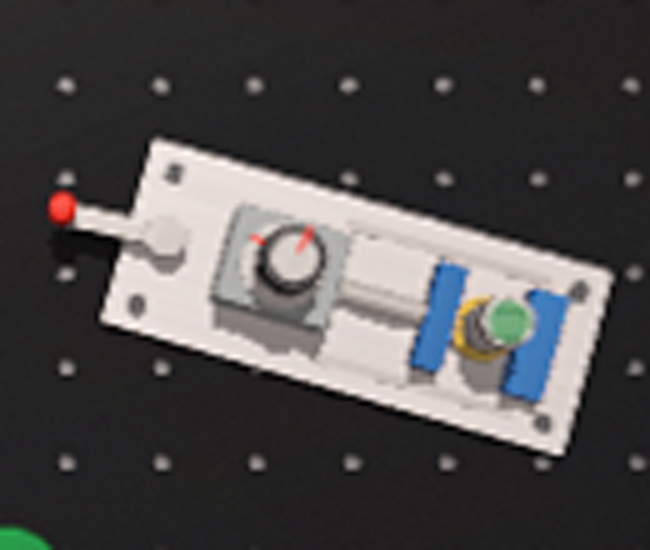

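View pics/r_full.png

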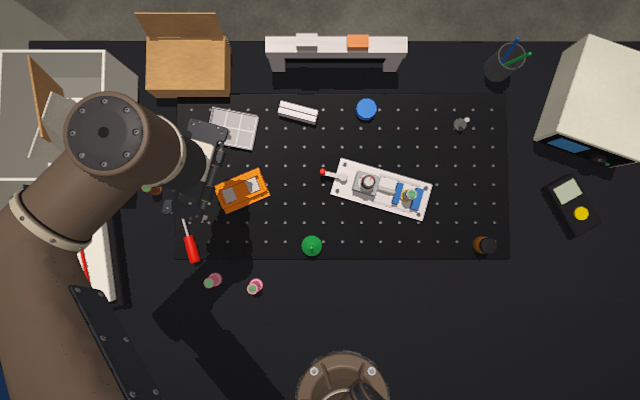

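```bash
python3 -c "
from station import job_done
print(job_done())"
```

```text
the job is handed in; nothing more can be done
None
```

The lens cell is clamped upright between the two blue jaws, with the lock lever fully over. I handed the job in at about 31 s of the 72 s allowed.

- **Nest:** I gripped the barrel and pushed both keepers out until the force rose at their stops. The stops were about 12 mm apart. The cell then lifted out from the centre with no resistance, and a picture showed both keepers back.
- **Raise before rocking:** I commanded a 1 mm raise before rocking, but the measured height did not change. The rocking still went as expected, at about 4 N.
- **Fixture:** I set the cell down upright between the jaws, lowering it until it touched the plate. I then turned the knob about 3.0 rad clockwise. In the last pictures the cell is upright and pinched. The knob's red line is about 1.2 rad past the collar's mark, so the clutch has clearly slipped.
- **Lock lever:** I swung it until it pushed back against its stop, with about 25 N on the tool. In the last top view it stands at about 1.5 rad.
- **Other objects:** The puffer, spool, offcut, jar and post look unmoved in the last top view. The screw tray was partly hidden by the arm in that view, but the gripper never went near it at board height.
- **Disagreements:** The two camera views differed by about 2 mm on the cell's position, and the keeper stops agreed with the scene view. The board is about 12 mm thick, which the task does not mention, so I added that to all heights.

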